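# Stack the brass sleeves in the bench cradle

### The job

The steel cradle holds a bottom row of three brass sleeves. Take the three matching sleeves from their wooden V-blocks and build the pile up to a pyramid: two saddled side by side in the gaps of the bottom row, the third in the gap on top, all lying the same way with their ends about flush. Set each one down rather than dropping it, keep the bottom row in place, and leave the thinner bar and the other things on the bench where they are.

Things in the scene. Friction and masses are not known exactly. Their poses are not given: they have to be found in the camera images.
- cradle: fixed dark steel cradle, 132 mm (x) by 50 mm (y), 34 mm high walls at its x ends, open y ends, floor 12 mm up, ribs between sleeves; origin on the bench under its centre. Sleeves lie along its y axis, centred at y = 0: bottom row at x = -36, 0, 36 mm, middles 29 mm up; second row settles at x = -18, 18 mm, 58 mm up (2 mm apart); top one at x = 0, 87 mm up
- sleeve_1: to be stacked: plain brass sleeve, a cylinder 34 mm in diameter and 60 mm long with a dark 25 mm bore showing on its flat ends, about 0.24 kg; origin at its middle, its long axis is its own y axis (it may be rolled by any angle about y); starts lying in a V-block
- sleeve_2: to be stacked: plain brass sleeve, a cylinder 34 mm in diameter and 60 mm long with a dark 25 mm bore showing on its flat ends, about 0.24 kg; origin at its middle, its long axis is its own y axis (it may be rolled by any angle about y); starts lying in a V-block
- sleeve_3: to be stacked: plain brass sleeve, a cylinder 34 mm in diameter and 60 mm long with a dark 25 mm bore showing on its flat ends, about 0.24 kg; origin at its middle, its long axis is its own y axis (it may be rolled by any angle about y); starts lying in a V-block
- base_1: loose bottom-row sleeve in the cradle at cradle x = -36 mm: plain brass sleeve, a cylinder 34 mm in diameter and 60 mm long with a dark 25 mm bore showing on its flat ends, about 0.24 kg; origin at its middle, its long axis is its own y axis (it may be rolled by any angle about y)
- base_2: loose bottom-row sleeve in the cradle at cradle x = 0 mm: plain brass sleeve, a cylinder 34 mm in diameter and 60 mm long with a dark 25 mm bore showing on its flat ends, about 0.24 kg; origin at its middle, its long axis is its own y axis (it may be rolled by any angle about y)
- base_3: loose bottom-row sleeve in the cradle at cradle x = 36 mm: plain brass sleeve, a cylinder 34 mm in diameter and 60 mm long with a dark 25 mm bore showing on its flat ends, about 0.24 kg; origin at its middle, its long axis is its own y axis (it may be rolled by any angle about y)
- thin_bar: bystander: thinner solid brass bar, 20 mm in diameter and 60 mm long, without a bore, lying in the fourth V-block; origin at its middle, long axis y
- vblock_1: fixed wooden V-block, 56 mm (x) by 40 mm (y), 25 mm high, its trough along its y axis, shorter than the bar lying in it, so that 10 mm of the bar stands out at either end; a sleeve in it has its middle 32 mm above the bench; origin under its centre; sleeve_1 starts in it
- vblock_2: fixed wooden V-block, 56 mm (x) by 40 mm (y), 25 mm high, its trough along its y axis, shorter than the bar lying in it, so that 10 mm of the bar stands out at either end; a sleeve in it has its middle 32 mm above the bench; origin under its centre; sleeve_2 starts in it
- vblock_3: fixed wooden V-block, 56 mm (x) by 40 mm (y), 25 mm high, its trough along its y axis, shorter than the bar lying in it, so that 10 mm of the bar stands out at either end; a sleeve in it has its middle 32 mm above the bench; origin under its centre; sleeve_3 starts in it
- vblock_4: fixed wooden V-block, 56 mm (x) by 40 mm (y), 25 mm high, its trough along its y axis, shorter than the bar lying in it, so that 10 mm of the bar stands out at either end; a sleeve in it has its middle 32 mm above the bench; origin under its centre; holds the thin bar
- tin: bystander: round closed tin, 64 mm in diameter, 65 mm high, standing beyond the cradle; origin at the centre of its underside
- hammer: bystander: hammer lying at the far side of the bench, handle towards its -x; origin at its underside
- bent_pipe: bystander: bent brass pipe 16 mm thick, about 110 by 80 mm, lying at the far side of the bench; origin on the bench under its straight part
Things that resemble listed ones, but are neither listed nor needed, are in the scene too. What is shaped like the sleeve_1 but blue or pink is not meant.

How it is judged (in metres and radians):
At the end, for the whole second after the job is handed in: In the cradle frame the sleeves lie at x = -18 and +18 mm, 58 mm up, and x = 0, 87 mm up (any sleeve in any place), the bottom row still at x = -36, 0, 36 mm, 29 mm up: each within 6 mm in x, 4 mm in height, 10 mm along y, parallel to y within 0.12 rad, and at rest (((x of sleeve_1 in the frame of cradle between -0.024 and -0.012 m and z of sleeve_1 in the frame of cradle between 0.0538 and 0.0618 m) or (x of sleeve_1 in the frame of cradle between 0.012 and 0.024 m and z of sleeve_1 in the frame of cradle between 0.0538 and 0.0618 m) or (x of sleeve_1 in the frame of cradle between -0.006 and 0.006 m and z of sleeve_1 in the frame of cradle between 0.0827 and 0.0907 m)) and y of sleeve_1 in the frame of cradle between -0.01 and 0.01 m and angle between the y axis of each of sleeve_1, sleeve_2, sleeve_3, base_1, base_2, base_3 and the y axis of cradle, either way round below 0.12 rad and linear speed of each of sleeve_1, sleeve_2, sleeve_3, base_1, base_2, base_3 below 0.02 m/s and ((x of sleeve_2 in the frame of cradle between -0.024 and -0.012 m and z of sleeve_2 in the frame of cradle between 0.0538 and 0.0618 m) or (x of sleeve_2 in the frame of cradle between 0.012 and 0.024 m and z of sleeve_2 in the frame of cradle between 0.0538 and 0.0618 m) or (x of sleeve_2 in the frame of cradle between -0.006 and 0.006 m and z of sleeve_2 in the frame of cradle between 0.0827 and 0.0907 m)) and y of sleeve_2 in the frame of cradle between -0.01 and 0.01 m and ((x of sleeve_3 in the frame of cradle between -0.024 and -0.012 m and z of sleeve_3 in the frame of cradle between 0.0538 and 0.0618 m) or (x of sleeve_3 in the frame of cradle between 0.012 and 0.024 m and z of sleeve_3 in the frame of cradle between 0.0538 and 0.0618 m) or (x of sleeve_3 in the frame of cradle between -0.006 and 0.006 m and z of sleeve_3 in the frame of cradle between 0.0827 and 0.0907 m)) and y of sleeve_3 in the frame of cradle between -0.01 and 0.01 m and x of base_1 in the frame of cradle between -0.042 and -0.03 m and z of base_1 in the frame of cradle between 0.025 and 0.033 m and y of base_1 in the frame of cradle between -0.01 and 0.01 m and x of base_2 in the frame of cradle between -0.006 and 0.006 m and z of base_2 in the frame of cradle between 0.025 and 0.033 m and y of base_2 in the frame of cradle between -0.01 and 0.01 m and x of base_3 in the frame of cradle between 0.03 and 0.042 m and z of base_3 in the frame of cradle between 0.025 and 0.033 m and y of base_3 in the frame of cradle between -0.01 and 0.01 m); the robot touches nothing.
It fails at once if the thin bar is moved more than 20 mm (distance of thin_bar from where it was at the start of the episode above 0.02 m).
It fails at once if the tin is moved more than 20 mm (distance of tin from where it was at the start of the episode above 0.02 m).
It fails at once if the hammer is moved more than 20 mm (distance of hammer from where it was at the start of the episode above 0.02 m).
It fails at once if the bent pipe is moved more than 20 mm (distance of bent_pipe from where it was at the start of the episode above 0.02 m).
It fails at once if a sleeve is dropped (moving faster than 0.6 m/s with no finger on it, as after a fall of about 20 mm) ((linear speed of sleeve_1 above 0.6 m/s and contact force between sleeve_1 and the fingers below 0.05 N) or (linear speed of sleeve_2 above 0.6 m/s and contact force between sleeve_2 and the fingers below 0.05 N) or (linear speed of sleeve_3 above 0.6 m/s and contact force between sleeve_3 and the fingers below 0.05 N)).
It also fails if it takes over 66 s, if anything falls off the work surface, if the arm or the gripper's body presses on something with over 40 N, if the wrist force passes 120 N, or if a joint passes its speed limit or range.

### The arm

A 7-joint arm with a two-finger parallel gripper is mounted at the origin on the work surface. World frame = base frame: x ahead of the robot, y to its left, z up, the work surface at z = 0. Lengths are in mm, angles in rad, forces in N, time in s.
With the tool pointing down it reaches from about 400 to 875 mm from the base axis. Payload 4.4 kg.
Tool frame: the origin (TCP) lies on the centre line of the jaws, within the pads' length; the fingertips stand 14 mm ahead of it and the grasp point (between the pads) lies 5 mm behind it (tips_ahead is the distance from the TCP to the fingertips, in mm); z points along the fingers, y is the line along which they close (so a half turn about z gives the same grasp; the last joint's range is limited). The gripper opens to 85 mm and grips with 20 to 120 N. Pads are 22 mm wide; open, the fingers measure 114 mm over their backs; the gripper's body (76 mm by 85 mm) begins 54 mm behind the grasp point. The pads swing forward as they close: fully open they stand 13 mm farther back than shut.
Start: joints at [1.182, 0.628, 0.038, 1.517, -0.027, 0.996, -0.02], TCP at [206.222, -616.433, 245.313] pointing down, gripper open.
Joint ranges: [-3.06, 3.06], [-0.37, 2.12], [-1.25, 1.32], [0.18, 2.47], [-1.1, 4.24], [0.23, 1.98], [-2.94, 2.94]. Speed limits (rad/s): [2.57, 2.57, 3.14, 3.14, 3.14, 3.14, 3.14].

### API

Orientations are given as [roll, pitch, yaw] about the fixed x, y, z axes, in that order (R = Rz(yaw) Ry(pitch) Rx(roll)).
In Python, from cell import * gives the robot as it stands.
- The arm moves only by the tool move_arm, never from a script. Its argument "rows" is text: rows parted by semicolons, each of 7 numbers parted by spaces: the shift along the tool's x, y, z scaled (see below), then the turn, a rotation vector about the tool's x, y, z scaled (see below), then the closure, from -1 (fully open) to 1 (shut). A call has 1 to 12 rows; each row is the pose to reach, as a shift and turn from the pose commanded when the call began, along the tool's axes at that moment; what a row does not reach only later rows make up. The controller multiplies each number of a shift by 0.3 m and each number of a turn by pi/2 rad. A row lasts 1/12 s, in which the tool goes at most 41.7 mm and 7.16 degrees, less where a joint would pass 70% of its speed; a pose out of reach is approached as far as the arm can. A call with a number of a shift or a turn outside -1 to 1 is refused whole. A call with a gripper value outside its range is refused whole. The fingers move at their own pace and stop on an object; the grip force is fixed at half the most. Time passes only in rows, so rows that repeat a pose let the fingers close. It gives the time, the measured TCP pose, the force, the opening and the grip force at its end, in the units of the state.
- read_state(): the state, without advancing time (a new reading comes with each control period).
- get_image(name): name is "side" or "top"; returns a dict with "img" (480x640x3 uint8, red, green, blue), "vfov" (degrees; the focal length in pixels is half the picture's height over the tangent of half this angle, whatever the lens; pixels are square), "cx", "cy" (the principal point, pixels), "k1" (the pictures are not rectified: a ray, as slopes to the right and down, at radius r is drawn at 1 + k1 r^2 times it, then the intrinsics apply), "extrinsics" (4x4, takes a point from camera to world coordinates). Camera axes: x right, y up, looking along -z (the intrinsics and any distortion apply to the point x, -y, -z); pixel columns grow to the right and rows downward; lengths in mm; the calibration is good to about 2 mm. A picture is of the moment at which its call begins. There is no depth.
- finish_job(): hands the job in; it is judged then, once.
The state is a dict: "clock": time; "qpos": joint angles; "qd": joint speeds; "tau": joint torques, N m; "eef_pos": TCP position; "tool_rot": TCP orientation; "force": force on the tool from outside, world axes, zero at the start; "torque": the same for the moment, N m; "width": finger opening in mm; "gripper_force": force on a finger pad.
Only numpy, scipy, OpenCV 4.12 (cv2) and the standard library are available. Lean on these libraries where they do the work, as an engineer would, in place of code of your own. Each camera call takes 0.05 s, during which the arm holds its last target. There are 200 camera calls.

## Working session

There is one attempt and no reset: what is moved stays moved. The work goes in short steps, Python scripts to look and compute and a tool call to move; the robot and the scene stay as the last step left them, time stands still between calls to the robot, and variables do not carry over. Pictures are saved under pics/ and viewed, at most 10 in all, crops included, and the job is handed in when it is done.

Besides the shell and the picture viewer there is one more tool, called as name(argument=value, ...) on one line, values as JSON. move_arm: Moves the arm, as the interface text tells. Its arguments: {"type":"object","properties":{"rows":{"type":"string"}},"required":["rows"]}

```bash
ls; mkdir -p pics
cat > h.py <<'E'
from cell import *
import numpy as np, cv2
def snap(name,fn):
    d=get_image(name); cv2.imwrite(fn,cv2.cvtColor(d["img"],cv2.COLOR_RGB2BGR))
    np.save(f"{name}.npy",{k:v for k,v in d.items()},allow_pickle=True); return d
def load(name): return np.load(f"{name}.npy",allow_pickle=True).item()
def K(d):
    f=240/np.tan(np.radians(d["vfov"])/2); return np.array([[f,0,d["cx"]],[0,f,d["cy"]],[0,0,1]])
def dist(d): return np.array([d["k1"],0,0,0.])
def at_z(d,uv,z):
    p=cv2.undistortPoints(np.array([[uv]],float),K(d),dist(d))[0,0]
    E=np.array(d["extrinsics"]); r=E[:3,:3]@[p[0],-p[1],-1]; o=E[:3,3]
    return o+r*(z-o[2])/r[2]
def proj(d,P):
    E=np.array(d["extrinsics"]); c=(np.atleast_2d(P)-E[:3,3])@E[:3,:3]
    return cv2.projectPoints((c*[1,-1,-1]).reshape(-1,1,3),np.zeros(3),np.zeros(3),K(d),dist(d))[0].reshape(-1,2)
E
python3 - <<'E'
from h import *
for n in ("top","side"):
    d=snap(n,f"pics/{n}0.png"); print(n,d["vfov"],d["k1"],np.round(d["extrinsics"],3).tolist())
print(read_state())
E
```

```text
pics
top 54.97181105213782 -0.12052173793607214 [[-0.015, 0.996, -0.083, 528.554], [-1.0, -0.014, 0.013, 34.808], [0.012, 0.084, 0.996, 941.784], [0.0, 0.0, 0.0, 1.0]]
side 48.982531284344795 -0.07646325499059817 [[0.846, 0.268, -0.461, 210.997], [-0.532, 0.407, -0.742, -610.439], [-0.011, 0.873, 0.487, 491.98], [0.0, 0.0, 0.0, 1.0]]
{'clock': 0.1, 'qpos': array([ 1.18219252,  0.62925012,  0.03845235,  1.51824971, -0.02698894,
        0.99630813, -0.02003207]), 'qd': array([ 0.00088702, -0.0007537 ,  0.00066558, -0.00248953, -0.00187022,
       -0.00062742,  0.00079539]), 'tau': array([ 2.20282876e-03, -5.64532971e+01,  1.23008285e+00, -1.93974012e+01,
        1.12188002e-02,  5.42636029e-03,  4.17373485e-06]), 'eef_pos': array([ 206.05219039, -615.91832755,  244.48929871]), 'tool_rot': array([-3.13989580e+00,  3.03654086e-05,  3.22772053e-01]), 'force': array([-0.38769496,  0.44843039, -0.39328702]), 'torque': array([ 0.04677591, -0.00026674, -0.05415598]), 'gripper_force': 0.0, 'width': 84.91150014161543}
```

View pics/top0.png

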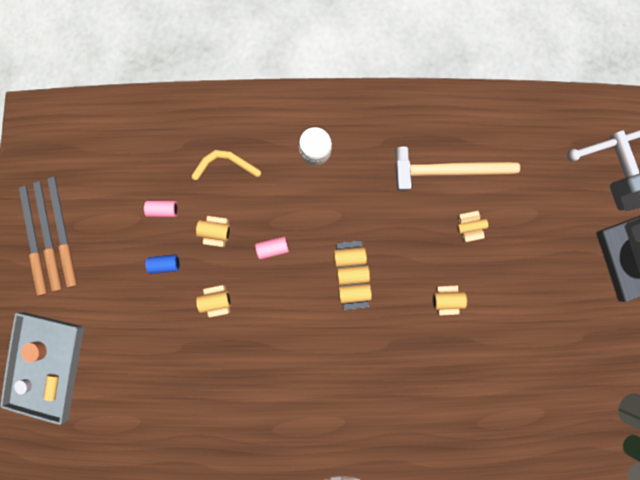

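View pics/side0.png

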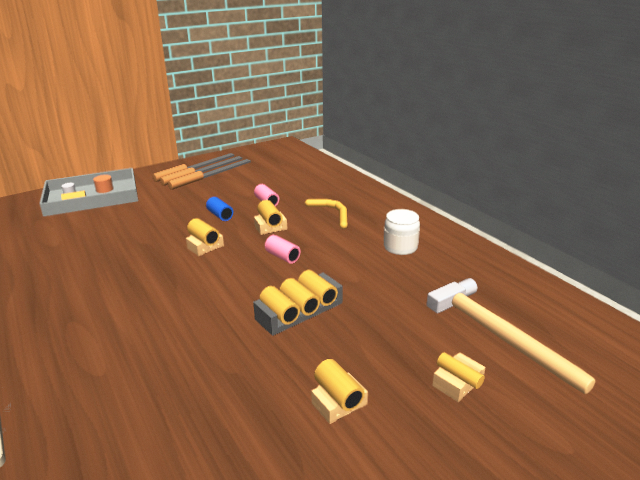

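Top view: the sleeves to stack are at (213,231), (213,302) and (450,301), and the base row is at (350,257), (353,275) and (355,294). The thin bar is at (473,226), the tin at (315,145) and a pink decoy at (271,247). The side view agrees. I'll fit cylinder silhouettes in both views.

```bash
cat > fit.py <<'E'
from h import *
from scipy.optimize import minimize
def mask(d):
    h=cv2.cvtColor(d["img"],cv2.COLOR_RGB2HSV)
    return ((h[...,0]>14)&(h[...,0]<30)&(h[...,1]>185)&(h[...,2]>110)).astype(np.uint8)
def cyl(x,y,z,yaw,R=17,L=60):   # yaw of the axis
    t=np.linspace(0,2*np.pi,40); a=np.array([np.cos(yaw),np.sin(yaw),0]); b=np.array([-a[1],a[0],0])
    return np.concatenate([[x,y,z]+s*L/2*a+R*(np.outer(np.cos(t),b)+np.outer(np.sin(t),[0,0,1])) for s in(-1,1)])
def hullobs(d,seed,m):
    n,l,st,c=cv2.connectedComponentsWithStats(m)
    k=1+np.argmin(np.hypot(*(c[1:]-seed).T)+1000*(st[1:,4]<60))
    ys,xs=np.nonzero(l==k); return cv2.convexHull(np.stack([xs,ys],1).astype(np.int32)),st[k,4],c[k]
def area_iou(d,hull_obs,P):
    s=8; h=cv2.convexHull(proj(d,P).astype(np.float32))
    o=hull_obs.reshape(-1,2)[0]-40
    A=np.zeros((640,640),np.uint8);B=A.copy()
    cv2.fillPoly(A,[np.int32((h.reshape(-1,2)-o)*s)],1)
    ho=hull_obs.reshape(-1,2).astype(float)-o
    # pixel squares
    q=cv2.convexHull(np.concatenate([ho+e for e in([-.5,-.5],[.5,-.5],[-.5,.5],[.5,.5])]).astype(np.float32))
    cv2.fillPoly(B,[np.int32(q.reshape(-1,2)*s)],1)
    return (A&B).sum()/max(1,(A|B).sum())
def fit(views,z,x0,R=17,fun=None):
    f=lambda p:-sum(area_iou(d,h,cyl(p[0],p[1],z,p[2],R)) for d,h in views)
    return minimize(f,x0,method="Nelder-Mead",options=dict(initial_simplex=[x0,x0+np.array([6,0,0]),x0+np.array([0,6,0]),x0+np.array([0,0,.15])],xatol=.02,fatol=1e-4))
E
cat > f0.py <<'E'
from fit import *
T,S=load("top"),load("side")
mt,ms=mask(T),mask(S)
objs=dict(s1=((213,231),32),s2=((213,302),32),s3=((450,301),32),b1=((350,257),29),b2=((353,275),29),b3=((355,294),29),thin=((473,226),27))
for n,(uv,z) in objs.items():
    R=10 if n=="thin" else 17
    ht,at,c=hullobs(T,uv,mt); p=at_z(T,uv,z); x0=np.array([p[0],p[1],np.pi/2])
    r=fit([(T,ht)],z,x0,R); ps=proj(S,[[r.x[0],r.x[1],z]])[0]
    hs,as_,cs=hullobs(S,ps,ms)
    r2=fit([(S,hs)],z,r.x,R); rb=fit([(T,ht),(S,hs)],z,r.x,R)
    print(n,at,as_,np.round(r.x,3),round(-r.fun,3),"|side",np.round(r2.x,3),round(-r2.fun,3),"|both",np.round(rb.x,3),round(-rb.fun/2,3),np.round(ps))
cv2.imwrite("pics/m.png",np.hstack([mt,ms])*255)
E
python3 f0.py
```

```text
Traceback (most recent call last):
  File "f0.py", line 7, in <module>
    ht,at,c=hullobs(T,uv,mt); p=at_z(T,uv,z); x0=np.array([p[0],p[1],np.pi/2])
            ~~~~~~~^^^^^^^^^
  File "fit.py", line 11, in hullobs
    k=1+np.argmin(np.hypot(*(c[1:]-seed).T)+1000*(st[1:,4]<60))
        ~~~~~~~~~^^^^^^^^^^^^^^^^^^^^^^^^^^^^^^^^^^^^^^^^^^^^^^
ValueError: attempt to get argmin of an empty sequence
```

Run:
```python
from h import *
T,S=load("top"),load("side")
for d,pts in((T,[(213,231),(213,222),(353,275),(218,221),(300,350),(450,301),(450,289),(473,226)]),(S,[(335,375),(325,400),(278,300),(204,230),(194,244)])):
    h=cv2.cvtColor(d["img"],cv2.COLOR_RGB2HSV)
    for u,v in pts: print((u,v),d["img"][v,u],h[v,u])
```

```text
(213, 231) [252 230 138] [ 24 115 252]
(213, 222) [216 166 112] [ 16 123 216]
(353, 275) [252 230 140] [ 24 113 252]
(218, 221) [255 239 189] [ 23  66 255]
(300, 350) [126  85  62] [ 11 130 126]
(450, 301) [251 230 141] [ 24 112 251]
(450, 289) [255 244 205] [ 23  50 255]
(473, 226) [251 228 139] [ 24 114 251]
(335, 375) [254 228  99] [ 25 156 254]
(325, 400) [255 245 173] [ 26  82 255]
(278, 300) [253 227 101] [ 25 153 253]
(204, 230) [254 228 102] [ 25 153 254]
(194, 244) [231 180 116] [ 17 127 231]
```

Run:
```python
from h import *
T,S=load("top"),load("side")
h=lambda d:cv2.cvtColor(d["img"],cv2.COLOR_RGB2HSV)
print(h(T)[284:318,450].tolist()); print(h(T)[301,430:470].tolist()); print(h(S)[350:425,335:336:,].reshape(-1,3)[::2].tolist())
```

```text
[[11, 128, 128], [13, 109, 173], [18, 88, 248], [26, 47, 255], [25, 41, 255], [23, 50, 255], [21, 73, 254], [16, 106, 232], [15, 126, 182], [17, 144, 189], [17, 145, 224], [19, 137, 240], [21, 132, 247], [23, 124, 250], [24, 119, 251], [24, 115, 251], [24, 115, 251], [24, 112, 251], [24, 113, 251], [23, 117, 251], [23, 121, 250], [23, 126, 249], [21, 133, 247], [18, 141, 233], [17, 137, 219], [19, 102, 244], [23, 62, 255], [24, 44, 255], [25, 41, 255], [25, 51, 255], [15, 97, 236], [11, 119, 146], [10, 133, 125], [10, 131, 134]]
[[11, 128, 136], [11, 128, 133], [11, 128, 102], [12, 115, 51], [120, 14, 18], [17, 124, 78], [18, 138, 188], [21, 126, 252], [24, 115, 253], [24, 113, 251], [24, 114, 251], [24, 114, 251], [24, 114, 251], [24, 113, 251], [24, 113, 251], [24, 113, 251], [24, 113, 251], [24, 113, 251], [24, 112, 251], [24, 112, 251], [24, 112, 251], [24, 112, 251], [24, 113, 251], [24, 112, 252], [24, 113, 252], [24, 112, 252], [24, 111, 252], [24, 111, 252], [24, 110, 252], [24, 111, 252], [24, 111, 252], [24, 111, 252], [24, 112, 252], [24, 111, 252], [25, 111, 253], [24, 114, 255], [19, 131, 239], [14, 131, 173], [11, 128, 136], [11, 126, 134]]
[[11, 160, 142], [12, 163, 142], [11, 156, 137], [11, 162, 134], [10, 159, 138], [12, 159, 144], [20, 166, 239], [22, 161, 250], [24, 157, 253], [24, 157, 253], [25, 154, 254], [26, 151, 254], [25, 152, 254], [25, 154, 253], [24, 157, 253], [24, 156, 253], [24, 160, 253], [23, 166, 251], [22, 164, 248], [20, 170, 243], [19, 170, 236], [19, 171, 227], [18, 170, 210], [18, 171, 180], [19, 167, 150], [17, 153, 145], [17, 125, 239], [23, 99, 253], [23, 102, 253], [20, 113, 248], [18, 121, 240], [17, 122, 237], [17, 125, 233], [17, 123, 235], [17, 123, 232], [15, 132, 219], [11, 156, 150], [11, 164, 146]]
```

```bash
cat > fit.py <<'E'
from h import *
from scipy.optimize import minimize
S8=6
def mask(d,top,c,rad):
    h=cv2.cvtColor(d["img"],cv2.COLOR_RGB2HSV).astype(int)
    b=((h[...,0]>=16)&(h[...,0]<30)&(h[...,1]>=(109 if top else 138))&(h[...,2]>140)).astype(np.uint8)
    yy,xx=np.mgrid[:480,:640]; b[np.hypot(xx-c[0],yy-c[1])>rad]=0
    b=cv2.morphologyEx(b,cv2.MORPH_OPEN,np.ones((3,3),np.uint8))
    n,l,st,_=cv2.connectedComponentsWithStats(b)
    b=np.isin(l,[k for k in range(1,n) if st[k,4]>60]).astype(np.uint8)
    near=cv2.dilate(b,np.ones((3,3),np.uint8),iterations=2 if top else 5)
    m=b|((h[...,2]<80)&(near>0)).astype(np.uint8)
    return cv2.morphologyEx(m,cv2.MORPH_CLOSE,np.ones((3,3),np.uint8))
def cyl(x,y,z,yaw,R=17,L=60):
    t=np.linspace(0,2*np.pi,40); a=np.array([np.cos(yaw),np.sin(yaw),0]); b=np.array([-a[1],a[0],0])
    return np.concatenate([[x,y,z]+s*L/2*a+R*(np.outer(np.cos(t),b)+np.outer(np.sin(t),[0,0,1])) for s in(-1,1)])
def prep(d,top,c,rad):
    m=mask(d,top,c,rad); o=np.maximum(0,np.int32(c)-int(rad)); e=o+2*int(rad)
    B=cv2.resize(m[o[1]:e[1],o[0]:e[0]],None,fx=S8,fy=S8,interpolation=cv2.INTER_LINEAR)
    return d,o,B
def iou(v,cyls):
    d,o,B=v; A=np.zeros_like(B)
    for P in cyls:
        h=cv2.convexHull(proj(d,P).astype(np.float32)).reshape(-1,2)
        cv2.fillPoly(A,[np.int32((h-o+.5)*S8)],1)
    return (A&B).sum()/max(1,(A|B).sum())
def fit(views,model,x0):
    x0=np.array(x0,float); f=lambda p:-sum(iou(v,model(p)) for v in views)
    return minimize(f,x0,method="Nelder-Mead",options=dict(initial_simplex=[x0,x0+[6,0,0],x0+[0,6,0],x0+[0,0,.15]],xatol=.02,fatol=1e-4))
one=lambda z,R=17:(lambda p:[cyl(p[0],p[1],z,p[2],R)])
def row(p,items=((-36,29),(0,29),(36,29))): # cradle pose: p[2] = axis yaw; cradle x dir = yaw-90deg
    ex=np.array([np.sin(p[2]),-np.cos(p[2])]); return [cyl(*(p[:2]+o*ex),z,p[2]) for o,z in items]
E
cat > f0.py <<'E'
from fit import *
T,S=load("top"),load("side")
objs=dict(s1=((213,231),one(32),32,22),s2=((213,302),one(32),32,22),s3=((450,301),one(32),32,22),row=((353,275),row,29,42),thin=((473,226),one(27,10),27,22))
for n,(uv,mod,z,rad) in objs.items():
    p=at_z(T,uv,z); vt=prep(T,True,uv,rad); r=fit([vt],mod,[p[0],p[1],np.pi/2])
    ps=proj(S,[[r.x[0],r.x[1],z]])[0]; vs=prep(S,False,ps,{'row':60}.get(n,40 if n=='s3' else 28))
    r2=fit([vs],mod,r.x); rb=fit([vt,vs],mod,r.x)
    print(n,np.round(r.x,3),round(-r.fun,3),"|side",np.round(r2.x,3),round(-r2.fun,3),"|both",np.round(rb.x,3),round(-rb.fun/2,3),np.round(ps))
    D=T["img"].copy();
E
python3 f0.py
```

```text
s1 [619.349 247.927   1.434] 0.938 |side [625.329 260.176   1.24 ] 0.785 |both [620.227 248.163   1.377] 0.81 [269. 213.]
s2 [477.828 247.26    1.765] 0.924 |side [479.552 251.951   1.671] 0.869 |both [478.384 247.51    1.731] 0.881 [202. 231.]
s3 [ 472.608 -220.211    1.591] 0.924 |side [ 474.699 -219.595    1.54 ] 0.896 |both [ 473.193 -220.217    1.589] 0.901 [338. 384.]
row [526.747 -29.094   1.671] 0.927 |side [528.507 -24.683   1.653] 0.868 |both [527.507 -28.444   1.684] 0.891 [298. 296.]
thin [ 621.929 -275.45     1.739] 0.864 |side [ 619.478 -278.832    1.725] 0.87 |both [ 621.485 -278.022    1.723] 0.834 [459. 367.]
```

Run:
```python
from fit import *
T,S=load("top"),load("side")
C=[cyl(619.3,247.9,32,1.434),cyl(477.8,247.3,32,1.765),cyl(472.6,-220.2,32,1.591)]+row(np.array([526.7,-29.1,1.671]))
def tile(d,c,r,w):
    x,y=c; s=w/(2*r); im=cv2.resize(cv2.cvtColor(d["img"],cv2.COLOR_RGB2BGR)[y-r:y+r,x-r:x+r],(w,w),interpolation=cv2.INTER_CUBIC)
    for P in C:
        q=proj(d,P)
        for e in (q[:40],q[40:]): cv2.polylines(im,[np.int32((e-[x-r,y-r]+.5)*s)],True,(255,0,0) ,1)
        h=cv2.convexHull(q.astype(np.float32)).reshape(-1,2); cv2.polylines(im,[np.int32((h-[x-r,y-r]+.5)*s)],True,(0,0,255),1)
    return im
a=np.hstack([tile(T,c,r,200) for c,r in(((213,231),24),((213,302),24),((450,301),24),((353,275),44))])
b=np.hstack([tile(S,c,r,200) for c,r in(((269,213),28),((202,231),28),((338,384),44),((298,296),54))])
cv2.imwrite("pics/ov.png",np.vstack([a,b]))
```

```text
(no output)
```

View pics/ov.png

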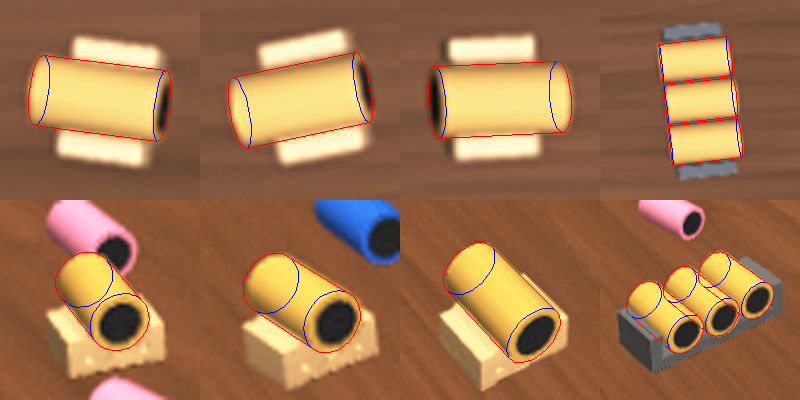

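The overlay outlines agree with both views to about 1 px, so the poses hold. I'll grip each sleeve over its flat ends, with tool y along the sleeve axis.

```bash
cat > go.py <<'E'
from h import *
from scipy.spatial.transform import Rotation as Ro
import sys
W=dict(s1=(619.3,247.9,32,-.137),s2=(477.8,247.3,32,.194),s3=(472.6,-220.2,32,.020))
c=np.array([526.9,-28.8]); ya=.100; ex=np.array([np.cos(ya),np.sin(ya)])
for n,o,z in(("pA",-18,58),("pB",18,58),("pC",0,87)): W[n]=(*(c+o*ex),z,ya)
def go(n,dz,dx=0,dy=0):
    x,y,z,yaw=W[n]; s=read_state(); R=Ro.from_euler("xyz",s["tool_rot"])
    t=R.inv().apply(np.array([x+dx,y+dy,z+dz])-s["eef_pos"])/300
    r=(R.inv()*Ro.from_euler("xyz",[np.pi,0,yaw])).as_rotvec()/(np.pi/2)
    print(n,dz,"shift",np.round(t,4),"turn",np.round(r,4),"| pos",np.round(s["eef_pos"],1),"rot",np.round(s["tool_rot"],3),"F",np.round(s["force"],1),"w",round(s["width"],1),"g",round(s["gripper_force"],1),"t",s["clock"],"q",np.round(s["qpos"],2))
if __name__=="__main__":
    for a in sys.argv[1:]:
        n,dz=a.split(":"); go(n,float(dz))
E
python3 go.py s3:170
```

```text
s3 170.0 shift [ 1.261  -0.9689  0.1432] turn [-0.0011  0.0002  0.1928] | pos [ 206.1 -615.9  244.5] rot [-3.14   0.     0.323] F [-0.4  0.4 -0.4] w 84.9 g 0.0 t 0.1 q [ 1.18  0.63  0.04  1.52 -0.03  1.   -0.02]
```

move_arm(rows="0.12 -0.09 0 0 0 0.03 -1; 0.22 -0.17 0 0 0 0.06 -1; 0.32 -0.24 0 0 0 0.09 -1; 0.42 -0.32 0 0 0 0.12 -1; 0.52 -0.4 0 0 0 0.15 -1; 0.62 -0.48 0 0 0 0.193 -1; 0.72 -0.56 0 0 0 0.193 -1; 0.82 -0.64 0 0 0 0.193 -1; 0.9 -0.7 0 0 0 0.193 -1; 0.96 -0.75 0 0 0 0.193 -1; 1 -0.77 0 0 0 0.193 -1")

```text
clock: 1.02
eef_pos: [418.9, -298.2, 245.0]
tool_rot: [-3.139, 0.0, 0.024]
force: [-0.0, -0.1, -0.7]
width: 85.5
gripper_force: 0.0
```

```bash
python3 go.py s3:100
```

```text
s3 100.0 shift [ 0.1854 -0.2549  0.3773] turn [-0.0015  0.0002  0.0027] | pos [ 418.9 -298.2  245. ] rot [-3.139  0.     0.024] F [-0.  -0.1 -0.7] w 85.5 g 0.0 t 1.0167 q [ 0.49  0.44  0.11  1.89 -0.06  0.82 -0.92]
```

move_arm(rows="0.06 -0.08 0.06 0 0 0 -1; 0.12 -0.16 0.12 0 0 0 -1; 0.17 -0.22 0.2 0 0 0 -1; 0.185 -0.255 0.28 0 0 0 -1; 0.185 -0.255 0.34 0 0 0 -1; 0.185 -0.255 0.377 0 0 0 -1; 0.185 -0.255 0.377 0 0 0 -1")

```text
clock: 1.6
eef_pos: [469.8, -223.4, 129.7]
tool_rot: [-3.139, 0.005, 0.021]
force: [0.7, 0.0, -0.1]
width: 85.3
gripper_force: 0.0
```

Run:
```python
from go import *
go("s3",1)
T=snap("top","pics/t1.png");S=snap("side","pics/s1.png")
a=cv2.resize(cv2.imread("pics/t1.png")[240:360,390:510],(400,400),interpolation=cv2.INTER_CUBIC)
b=cv2.resize(cv2.imread("pics/s1.png")[260:460,240:440],(400,400),interpolation=cv2.INTER_CUBIC)
cv2.imwrite("pics/v1.png",np.hstack([a,b]))
```

```text
s3 1 shift [ 0.0111 -0.0096  0.3222] turn [-0.0014  0.0032  0.0004] | pos [ 469.8 -223.4  129.7] rot [-3.139  0.005  0.021] F [ 0.7  0.  -0.1] w 85.3 g 0.0 t 1.6 q [ 0.34  0.62  0.08  1.98 -0.09  0.55 -1.07]
```

View pics/v1.png

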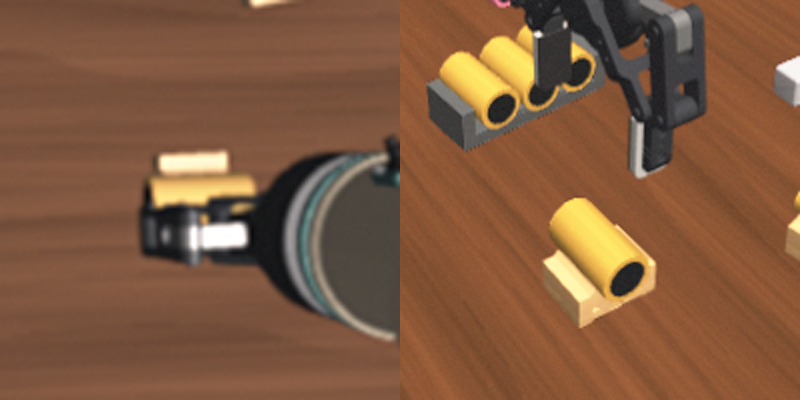

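The left crop shows the gripper above sleeve_3. In the right crop both pads straddle it, with the near tip at about (362,347). I'm lowering now.

move_arm(rows="0.011 -0.008 0.08 0 0 0 -1; 0.011 -0.008 0.16 0 0 0 -1; 0.011 -0.008 0.22 0 0 0 -1; 0.011 -0.008 0.27 0 0 0 -1; 0.011 -0.008 0.3 0 0 0 -1; 0.011 -0.008 0.322 0 0 0 -1; 0.011 -0.008 0.322 0 0 0 -1; 0.011 -0.008 0.322 0 0 0 -1")

```text
clock: 2.37
eef_pos: [475.1, -222.5, 36.2]
tool_rot: [3.141, -0.001, 0.019]
force: [0.5, -0.2, 0.2]
width: 85.6
gripper_force: 0.0
```

Run:
```python
from go import *
S=load("side"); 
for z in (105,110,115,120,125): print(z,proj(S,[[470,-266,z]]).round(1))
go("s3",1)
```

```text
105 [[359.7 360.8]]
110 [[359.8 357.3]]
115 [[359.9 353.7]]
120 [[360.  350.1]]
125 [[360.1 346.5]]
s3 1 shift [-0.0083 -0.0079  0.0108] turn [ 0.0003 -0.0006 -0.0004] | pos [ 475.1 -222.5   36.2] rot [ 3.141e+00 -1.000e-03  1.900e-02] F [ 0.5 -0.2  0.2] w 85.6 g 0.0 t 2.3667 q [ 0.35  0.79  0.05  2.01 -0.1   0.34 -1.07]
```

move_arm(rows="-0.008 -0.008 0.016 0 0 0 -1; -0.008 -0.008 0.016 0 0 0 -1; -0.008 -0.008 0.016 0 0 0 0.6; -0.008 -0.008 0.016 0 0 0 1; -0.008 -0.008 0.016 0 0 0 1; -0.008 -0.008 0.016 0 0 0 1; -0.008 -0.008 0.016 0 0 0 1; -0.008 -0.008 0.016 0 0 0 1")

```text
clock: 3.03
eef_pos: [472.5, -220.0, 31.5]
tool_rot: [3.141, -0.001, 0.02]
force: [-1.0, -0.1, 5.5]
width: 58.9
gripper_force: 63.8
```

```bash
python3 go.py s3:-1
```

```text
s3 -1.0 shift [0.0002 0.0007 0.0016] turn [ 0.0002 -0.0005 -0.0003] | pos [ 472.5 -220.    31.5] rot [ 3.141e+00 -1.000e-03  2.000e-02] F [-1.  -0.1  5.5] w 58.9 g 63.8 t 3.0333 q [ 0.35  0.79  0.05  2.02 -0.11  0.33 -1.07]
```

move_arm(rows="0 0 -0.02 0 0 0 1; 0 0 -0.06 0 0 0 1; 0 0 -0.12 0 0 0 1; 0 0 -0.2 0 0 0 1; 0 0 -0.28 0 0 0 1; 0 0 -0.34 0 0 0 1; 0 0 -0.36 0 0 0 1; 0 0 -0.36 0 0 0 1")

```text
clock: 3.7
eef_pos: [473.1, -220.1, 140.2]
tool_rot: [3.14, -0.003, 0.02]
force: [0.0, -0.6, -2.6]
width: 59.1
gripper_force: 65.1
```

```bash
python3 go.py pA:60
```

```text
pA 60.0 shift [ 0.1319 -0.6294  0.0737] turn [ 0.0008 -0.0018 -0.0512] | pos [ 473.1 -220.1  140.2] rot [ 3.14e+00 -3.00e-03  2.00e-02] F [ 0.  -0.6 -2.6] w 59.1 g 65.1 t 3.7 q [ 0.33  0.6   0.08  1.98 -0.09  0.56 -1.08]
```

move_arm(rows="0.01 -0.06 0 0 0 -0.01 1; 0.03 -0.16 0 0 0 -0.02 1; 0.06 -0.28 0 0 0 -0.03 1; 0.09 -0.4 0 0 0 -0.04 1; 0.11 -0.5 0.01 0 0 -0.05 1; 0.125 -0.58 0.03 0 0 -0.051 1; 0.131 -0.615 0.05 0 0 -0.051 1; 0.132 -0.629 0.065 0 0 -0.051 1; 0.132 -0.629 0.074 0 0 -0.051 1; 0.132 -0.629 0.074 0 0 -0.051 1; 0.132 -0.629 0.074 0 0 -0.051 1")

```text
clock: 4.62
eef_pos: [507.5, -32.6, 116.2]
tool_rot: [3.14, 0.001, 0.097]
force: [-0.4, -0.1, -2.6]
width: 59.1
gripper_force: 65.3
```

Run:
```python
from go import *
go("pA",10)
T=snap("top","pics/t2.png");S=snap("side","pics/s2.png")
a=cv2.resize(cv2.imread("pics/t2.png")[215:335,290:410],(400,400),interpolation=cv2.INTER_CUBIC)
b=cv2.resize(cv2.imread("pics/s2.png")[200:350,220:370],(400,400),interpolation=cv2.INTER_CUBIC)
cv2.imwrite("pics/v2.png",np.hstack([a,b]))
```

```text
pA 10 shift [ 0.0056 -0.0065  0.1608] turn [ 0.0007  0.0008 -0.0021] | pos [507.5 -32.6 116.2] rot [3.14e+00 1.00e-03 9.70e-02] F [-0.4 -0.1 -2.6] w 59.1 g 65.3 t 4.6167 q [-0.05  0.63  0.09  2.03 -0.11  0.49 -1.35]
```

View pics/v2.png

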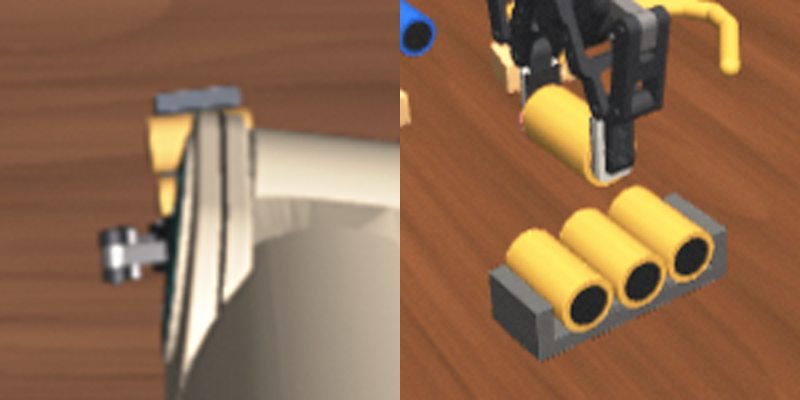

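The right crop shows sleeve_3 held level over the gap between the near two base sleeves, parallel to them. I'm lowering it.

move_arm(rows="0.005 -0.006 0.04 0 0 0 1; 0.005 -0.006 0.09 0 0 0 1; 0.005 -0.006 0.13 0 0 0 1; 0.005 -0.006 0.16 0 0 0 1; 0.005 -0.006 0.175 0 0 0 1; 0.005 -0.006 0.18 0 0 0 1; 0.005 -0.006 0.18 0 0 0 1; 0.005 -0.006 0.18 0 0 0 1")

```text
clock: 5.38
eef_pos: [509.9, -28.6, 63.1]
tool_rot: [3.141, -0.001, 0.099]
force: [-0.1, -0.0, -1.6]
width: 59.0
gripper_force: 65.4
```

```bash
python3 go.py pA:0
```

```text
pA 0.0 shift [-0.0036  0.0063  0.0169] turn [ 0.0001 -0.0006 -0.0004] | pos [509.9 -28.6  63.1] rot [ 3.141e+00 -1.000e-03  9.900e-02] F [-0.1 -0.  -1.6] w 59.0 g 65.4 t 5.3833 q [-0.05  0.73  0.07  2.05 -0.13  0.37 -1.35]
```

move_arm(rows="-0.0035 0.006 0.003 0 0 0 1; -0.0035 0.006 0.006 0 0 0 1; -0.0035 0.006 0.009 0 0 0 1; -0.0035 0.006 0.012 0 0 0 1; -0.0035 0.006 0.014 0 0 0 1; -0.0035 0.006 0.014 0 0 0 1")

```text
clock: 5.88
eef_pos: [508.6, -30.3, 58.3]
tool_rot: [-3.142, 0.0, 0.1]
force: [-0.3, -0.1, -2.1]
width: 59.1
gripper_force: 65.4
```

```bash
python3 go.py pA:-0.5
```

```text
pA -0.5 shift [0.0013 0.0013 0.0028] turn [-0.      0.     -0.0001] | pos [508.6 -30.3  58.3] rot [-3.142  0.     0.1  ] F [-0.3 -0.1 -2.1] w 59.1 g 65.4 t 5.8833 q [-0.04  0.73  0.07  2.05 -0.13  0.36 -1.34]
```

move_arm(rows="0.001 0.001 0.001 0 0 0 1; 0.001 0.001 0.002 0 0 0 1; 0.001 0.001 0.003 0 0 0 1; 0.001 0.001 0.004 0 0 0 1; 0.001 0.001 0.004 0 0 0 1")

```text
clock: 6.3
eef_pos: [508.8, -30.7, 57.5]
tool_rot: [3.142, 0.0, 0.1]
force: [-1.0, 0.3, 2.4]
width: 58.8
gripper_force: 65.9
```

move_arm(rows="0 0 0.001 0 0 0 1; 0 0 0.001 0 0 0 0.4; 0 0 0.001 0 0 0 -0.2; 0 0 0.001 0 0 0 -0.6; 0 0 0.001 0 0 0 -1; 0 0 0.001 0 0 0 -1; 0 0 0.001 0 0 0 -1; 0 0 0.001 0 0 0 -1")

```text
clock: 6.97
eef_pos: [509.0, -30.5, 56.9]
tool_rot: [-3.142, -0.0, 0.1]
force: [0.7, 0.6, 0.0]
width: 85.8
gripper_force: 0.0
```

move_arm(rows="0 0 -0.03 0 0 0 -1; 0 0 -0.1 0 0 0 -1; 0 0 -0.2 0 0 0 -1; 0 0 -0.3 0 0 0 -1; 0 0 -0.36 0 0 0 -1; 0 0 -0.38 0 0 0 -1; 0 0 -0.38 0 0 0 -1")

```text
clock: 7.55
eef_pos: [510.0, -30.6, 172.8]
tool_rot: [3.141, -0.004, 0.1]
force: [0.9, 0.8, 0.5]
width: 85.8
gripper_force: 0.0
```

Run:
```python
from go import *
go("s2",100)
S=snap("side","pics/s3.png")
b=cv2.resize(cv2.imread("pics/s3.png")[200:350,220:370],(400,400),interpolation=cv2.INTER_CUBIC)
cv2.imwrite("pics/v3.png",b)
```

```text
s2 100 shift [-0.015  -0.9324  0.1357] turn [ 0.0003 -0.0025 -0.06  ] | pos [510.  -30.6 172.8] rot [ 3.141 -0.004  0.1  ] F [0.9 0.8 0.5] w 85.8 g 0.0 t 7.55 q [-0.07  0.54  0.11  1.98 -0.1   0.62 -1.37]
```

View pics/v3.png

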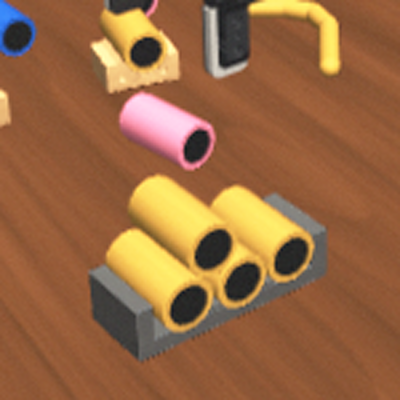

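The first sleeve sits saddled in the near gap with its ends flush. Next is sleeve_2.

move_arm(rows="0 -0.07 0 0 0 -0.01 -1; 0 -0.18 0 0 0 -0.02 -1; 0 -0.3 0 0 0 -0.03 -1; -0.01 -0.43 0 0 0 -0.04 -1; -0.01 -0.56 0 0 0 -0.05 -1; -0.01 -0.69 0.02 0 0 -0.06 -1; -0.015 -0.81 0.06 0 0 -0.06 -1; -0.015 -0.89 0.1 0 0 -0.06 -1; -0.015 -0.925 0.13 0 0 -0.06 -1; -0.015 -0.932 0.136 0 0 -0.06 -1; -0.015 -0.932 0.136 0 0 -0.06 -1; -0.015 -0.932 0.136 0 0 -0.06 -1")

```text
clock: 8.6
eef_pos: [476.9, 244.6, 129.8]
tool_rot: [3.14, 0.001, 0.191]
force: [0.4, -1.1, 0.4]
width: 85.5
gripper_force: 0.0
```

```bash
python3 go.py s2:-1
```

```text
s2 -1.0 shift [ 0.0049 -0.0088  0.3292] turn [ 0.0012  0.0007 -0.0017] | pos [476.9 244.6 129.8] rot [3.14e+00 1.00e-03 1.91e-01] F [ 0.4 -1.1  0.4] w 85.5 g 0.0 t 8.6 q [-0.6   0.63  0.11  1.94 -0.12  0.57 -1.79]
```

move_arm(rows="0.001 -0.002 0.08 0 0 0 -1; 0.001 -0.002 0.16 0 0 0 -1; 0.001 -0.002 0.22 0 0 0 -1; 0.001 -0.002 0.27 0 0 0 -1; 0.001 -0.002 0.3 0 0 0 -1; 0.001 -0.002 0.322 0 0 0 -1; 0.001 -0.002 0.322 0 0 0 -1; 0.001 -0.002 0.322 0 0 0 -1; 0.001 -0.002 0.322 0 0 0 -1")

```text
clock: 9.35
eef_pos: [477.6, 247.8, 34.4]
tool_rot: [-3.141, -0.002, 0.193]
force: [-0.0, 0.5, 0.8]
width: 85.6
gripper_force: 0.0
```

```bash
python3 go.py s2:-1
```

```text
s2 -1.0 shift [0.0005 0.0017 0.0113] turn [-0.0002 -0.001  -0.0003] | pos [477.6 247.8  34.4] rot [-3.141e+00 -2.000e-03  1.930e-01] F [-0.   0.5  0.8] w 85.6 g 0.0 t 9.35 q [-0.58  0.8   0.07  1.98 -0.14  0.37 -1.77]
```

move_arm(rows="0 0.001 0.008 0 0 0 -1; 0 0.001 0.008 0 0 0 0; 0 0.001 0.008 0 0 0 0.6; 0 0.001 0.008 0 0 0 1; 0 0.001 0.008 0 0 0 1; 0 0.001 0.008 0 0 0 1; 0 0.001 0.008 0 0 0 1; 0 0.001 0.008 0 0 0 1")

```text
clock: 10.02
eef_pos: [477.0, 247.4, 31.8]
tool_rot: [3.142, -0.001, 0.194]
force: [-0.6, -1.6, 6.4]
width: 58.8
gripper_force: 63.7
```

move_arm(rows="0 0 -0.02 0 0 0 1; 0 0 -0.06 0 0 0 1; 0 0 -0.12 0 0 0 1; 0 0 -0.2 0 0 0 1; 0 0 -0.28 0 0 0 1; 0 0 -0.36 0 0 0 1; 0 0 -0.4 0 0 0 1; 0 0 -0.4 0 0 0 1")

```text
clock: 10.68
eef_pos: [478.5, 248.5, 154.7]
tool_rot: [-3.14, -0.006, 0.194]
force: [0.8, 0.7, -2.8]
width: 58.9
gripper_force: 64.9
```

```bash
python3 go.py pB:60
```

```text
pB 60.0 shift [0.0391 0.9439 0.1205] turn [-0.0015 -0.0037  0.0599] | pos [478.5 248.5 154.7] rot [-3.14  -0.006  0.194] F [ 0.8  0.7 -2.8] w 58.9 g 64.9 t 10.6833 q [-0.61  0.6   0.12  1.92 -0.12  0.62 -1.79]
```

move_arm(rows="0 0.05 0 0 0 0.01 1; 0.01 0.14 0 0 0 0.02 1; 0.01 0.26 0 0 0 0.03 1; 0.02 0.39 0 0 0 0.04 1; 0.02 0.52 0 0 0 0.05 1; 0.03 0.65 0.01 0 0 0.06 1; 0.035 0.77 0.03 0 0 0.06 1; 0.039 0.87 0.06 0 0 0.06 1; 0.039 0.92 0.09 0 0 0.06 1; 0.039 0.943 0.115 0 0 0.06 1; 0.039 0.943 0.12 0 0 0.06 1; 0.039 0.943 0.12 0 0 0.06 1")

```text
clock: 11.68
eef_pos: [541.8, -26.5, 114.2]
tool_rot: [-3.14, 0.003, 0.101]
force: [0.6, 1.6, -1.2]
width: 58.7
gripper_force: 65.0
```

move_arm(rows="0 0 0 0 0 0 1; 0 0 0 0 0 0 1")

```text
clock: 11.85
eef_pos: [542.9, -25.6, 115.4]
tool_rot: [-3.141, -0.0, 0.103]
force: [-0.1, -0.1, -2.1]
width: 58.7
gripper_force: 65.0
```

```bash
python3 go.py pB:5
```

```text
pB 5.0 shift [0.0058 0.0056 0.1748] turn [-0.0007 -0.0003  0.0018] | pos [542.9 -25.6 115.4] rot [-3.141 -0.     0.103] F [-0.1 -0.1 -2.1] w 58.7 g 65.0 t 11.85 q [-0.06  0.66  0.09  1.93 -0.1   0.55 -1.37]
```

move_arm(rows="0.006 0.005 0.03 0 0 0.002 1; 0.006 0.005 0.08 0 0 0.002 1; 0.006 0.005 0.12 0 0 0.002 1; 0.006 0.005 0.15 0 0 0.002 1; 0.006 0.005 0.165 0 0 0.002 1; 0.006 0.005 0.17 0 0 0.002 1; 0.006 0.005 0.17 0 0 0.002 1; 0.006 0.005 0.17 0 0 0.002 1")

```text
clock: 12.52
eef_pos: [545.2, -29.1, 64.5]
tool_rot: [3.141, -0.001, 0.097]
force: [-0.9, 0.3, -2.0]
width: 59.1
gripper_force: 65.1
```

```bash
python3 go.py pB:-0.5
```

```text
pB -0.5 shift [-0.0006 -0.007   0.0233] turn [ 0.0001 -0.0005 -0.0022] | pos [545.2 -29.1  64.5] rot [ 3.141e+00 -1.000e-03  9.700e-02] F [-0.9  0.3 -2. ] w 59.1 g 65.1 t 12.5167 q [-0.04  0.75  0.07  1.95 -0.11  0.44 -1.36]
```

move_arm(rows="0 -0.004 0.004 0 0 -0.002 1; 0 -0.006 0.008 0 0 -0.002 1; 0 -0.007 0.012 0 0 -0.002 1; 0 -0.007 0.016 0 0 -0.002 1; 0 -0.007 0.018 0 0 -0.002 1; 0 -0.007 0.02 0 0 -0.002 1; 0 -0.007 0.02 0 0 -0.002 1")

```text
clock: 13.1
eef_pos: [544.5, -27.1, 58.0]
tool_rot: [3.142, 0.0, 0.1]
force: [0.7, -0.1, -2.1]
width: 59.0
gripper_force: 65.1
```

```bash
python3 go.py pB:-0.5
```

```text
pB -0.5 shift [ 0.0009 -0.0002  0.0017] turn [ 0.      0.0001 -0.0002] | pos [544.5 -27.1  58. ] rot [3.142 0.    0.1  ] F [ 0.7 -0.1 -2.1] w 59.0 g 65.1 t 13.1 q [-0.05  0.76  0.07  1.95 -0.11  0.43 -1.36]
```

move_arm(rows="0.001 0 0.001 0 0 0 1; 0.001 0 0.002 0 0 0 1; 0.001 0 0.003 0 0 0 1; 0.001 0 0.004 0 0 0 1; 0.001 0 0.004 0 0 0 1")

```text
clock: 13.52
eef_pos: [544.7, -27.1, 57.9]
tool_rot: [-3.142, -0.0, 0.1]
force: [-2.9, 0.4, 7.8]
width: 59.2
gripper_force: 66.5
```

Contact, with Fz up to 7.8 N. I'm releasing and lifting.

move_arm(rows="0 0 0 0 0 0 0.4; 0 0 0 0 0 0 -0.2; 0 0 0 0 0 0 -0.6; 0 0 0 0 0 0 -1; 0 0 0 0 0 0 -1; 0 0 0 0 0 0 -1; 0 0 0 0 0 0 -1")

```text
clock: 14.1
eef_pos: [545.0, -27.0, 56.8]
tool_rot: [3.142, -0.0, 0.1]
force: [0.3, 0.1, -0.4]
width: 85.4
gripper_force: 0.0
```

move_arm(rows="0 0 -0.03 0 0 0 -1; 0 0 -0.1 0 0 0 -1; 0 0 -0.2 0 0 0 -1; 0 0 -0.3 0 0 0 -1; 0 0 -0.36 0 0 0 -1; 0 0 -0.38 0 0 0 -1; 0 0 -0.38 0 0 0 -1")

```text
clock: 14.68
eef_pos: [546.0, -27.1, 172.9]
tool_rot: [3.141, -0.004, 0.1]
force: [-0.4, 0.1, -0.4]
width: 85.4
gripper_force: 0.0
```

Run:
```python
from go import *
go("s1",100)
S=snap("side","pics/s4.png")
b=cv2.resize(cv2.imread("pics/s4.png")[180:350,220:390],(450,450),interpolation=cv2.INTER_CUBIC)
cv2.imwrite("pics/v4.png",b)
```

```text
s1 100 shift [ 0.3338 -0.8877  0.1374] turn [-1.000e-04 -2.500e-03  1.507e-01] | pos [546.  -27.1 172.9] rot [ 3.141 -0.004  0.1  ] F [-0.4  0.1 -0.4] w 85.4 g 0.0 t 14.6833 q [-0.07  0.58  0.11  1.89 -0.09  0.68 -1.38]
```

View pics/v4.png

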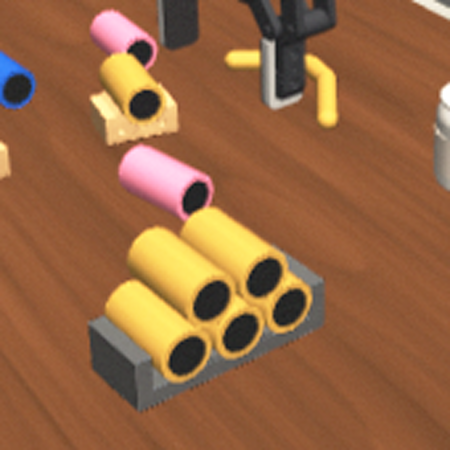

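Both second-row sleeves are saddled side by side with their ends flush. Next is sleeve_1.

move_arm(rows="0.02 -0.06 0 0 0 0.02 -1; 0.06 -0.16 0 0 0 0.04 -1; 0.1 -0.27 0 0 0 0.06 -1; 0.15 -0.39 0 0 0 0.08 -1; 0.2 -0.51 0 0 0 0.1 -1; 0.24 -0.63 0.02 0 0 0.12 -1; 0.28 -0.74 0.06 0 0 0.14 -1; 0.31 -0.83 0.1 0 0 0.15 -1; 0.33 -0.875 0.13 0 0 0.15 -1; 0.334 -0.888 0.137 0 0 0.15 -1; 0.334 -0.888 0.137 0 0 0.15 -1; 0.334 -0.888 0.137 0 0 0.15 -1")

```text
clock: 15.73
eef_pos: [618.0, 245.0, 129.4]
tool_rot: [3.139, 0.001, -0.138]
force: [0.6, -0.2, -0.8]
width: 85.5
gripper_force: 0.0
```

move_arm(rows="0 0 0 0 0 0 -1; 0 0 0 0 0 0 -1")

```text
clock: 15.9
eef_pos: [618.8, 245.4, 130.8]
tool_rot: [3.141, -0.001, -0.139]
force: [0.4, -0.4, 0.3]
width: 85.4
gripper_force: 0.0
```

```bash
python3 go.py s1:-1
```

```text
s1 -1.0 shift [ 2.000e-04 -8.800e-03  3.325e-01] turn [ 0.0004 -0.0007 -0.0013] | pos [618.8 245.4 130.8] rot [ 3.141e+00 -1.000e-03 -1.390e-01] F [ 0.4 -0.4  0.3] w 85.4 g 0.0 t 15.9 q [-0.53  0.79  0.2   1.57 -0.19  0.8  -1.97]
```

move_arm(rows="0 -0.004 0.08 0 0 0 -1; 0 -0.004 0.16 0 0 0 -1; 0 -0.004 0.22 0 0 0 -1; 0 -0.004 0.27 0 0 0 -1; 0 -0.004 0.3 0 0 0 -1; 0 -0.004 0.325 0 0 0 -1; 0 -0.004 0.325 0 0 0 -1; 0 -0.004 0.325 0 0 0 -1; 0 -0.004 0.325 0 0 0 -1")

```text
clock: 16.65
eef_pos: [619.1, 249.4, 33.4]
tool_rot: [-3.141, -0.002, -0.136]
force: [0.1, -0.4, -0.1]
width: 85.6
gripper_force: 0.0
```

```bash
python3 go.py s1:-1
```

```text
s1 -1.0 shift [0.0014 0.005  0.008 ] turn [-0.0006 -0.0011  0.0007] | pos [619.1 249.4  33.4] rot [-3.141e+00 -2.000e-03 -1.360e-01] F [ 0.1 -0.4 -0.1] w 85.6 g 0.0 t 16.65 q [-0.52  0.92  0.16  1.61 -0.22  0.63 -1.95]
```

move_arm(rows="0.001 0.004 0.006 0 0 0 -1; 0.001 0.004 0.006 0 0 0 0; 0.001 0.004 0.006 0 0 0 0.6; 0.001 0.004 0.006 0 0 0 1; 0.001 0.004 0.006 0 0 0 1; 0.001 0.004 0.006 0 0 0 1; 0.001 0.004 0.006 0 0 0 1; 0.001 0.004 0.006 0 0 0 1")

```text
clock: 17.32
eef_pos: [618.6, 248.0, 31.4]
tool_rot: [-3.141, -0.001, -0.136]
force: [-1.2, -0.0, 5.7]
width: 59.2
gripper_force: 64.5
```

move_arm(rows="0 0 -0.02 0 0 0 1; 0 0 -0.06 0 0 0 1; 0 0 -0.12 0 0 0 1; 0 0 -0.2 0 0 0 1; 0 0 -0.28 0 0 0 1; 0 0 -0.36 0 0 0 1; 0 0 -0.43 0 0 0 1; 0 0 -0.48 0 0 0 1; 0 0 -0.48 0 0 0 1; 0 0 -0.48 0 0 0 1")

```text
clock: 18.15
eef_pos: [618.6, 248.2, 175.5]
tool_rot: [-3.141, -0.001, -0.136]
force: [-0.6, 0.1, -3.1]
width: 59.2
gripper_force: 64.8
```

```bash
python3 go.py pC:60
```

```text
pC 60.0 shift [-0.1781  0.9562  0.0938] turn [-0.0005 -0.001  -0.1501] | pos [618.6 248.2 175.5] rot [-3.141e+00 -1.000e-03 -1.360e-01] F [-0.6  0.1 -3.1] w 59.2 g 64.8 t 18.15 q [-0.54  0.73  0.21  1.54 -0.18  0.88 -1.98]
```

move_arm(rows="-0.01 0.05 0 0 0 -0.02 1; -0.03 0.14 0 0 0 -0.04 1; -0.05 0.26 0 0 0 -0.06 1; -0.07 0.39 0 0 0 -0.08 1; -0.095 0.52 0 0 0 -0.1 1; -0.12 0.65 0 0 0 -0.12 1; -0.145 0.77 0 0 0 -0.14 1; -0.165 0.87 0.02 0 0 -0.15 1; -0.175 0.93 0.05 0 0 -0.15 1; -0.178 0.956 0.08 0 0 -0.15 1; -0.178 0.956 0.094 0 0 -0.15 1; -0.178 0.956 0.094 0 0 -0.15 1")

```text
clock: 19.15
eef_pos: [525.9, -27.7, 144.6]
tool_rot: [-3.14, 0.003, 0.1]
force: [-0.3, 1.3, -2.2]
width: 59.2
gripper_force: 65.0
```

move_arm(rows="0 0 0 0 0 0 1; 0 0 0 0 0 0 1; 0 0 0 0 0 0 1")

```text
clock: 19.4
eef_pos: [527.3, -27.3, 146.5]
tool_rot: [-3.141, -0.001, 0.102]
force: [-0.0, -0.0, -1.9]
width: 58.9
gripper_force: 65.0
```

```bash
python3 go.py pC:5
```

```text
pC 5.0 shift [-0.0021  0.0051  0.1816] turn [-0.0003 -0.0006  0.0015] | pos [527.3 -27.3 146.5] rot [-3.141e+00 -1.000e-03  1.020e-01] F [-0.  -0.  -1.9] w 58.9 g 65.0 t 19.4 q [-0.07  0.6   0.1   1.96 -0.1   0.59 -1.37]
```

move_arm(rows="-0.001 0.004 0.03 0 0 0.001 1; -0.001 0.004 0.08 0 0 0.001 1; -0.001 0.004 0.12 0 0 0.001 1; -0.001 0.004 0.15 0 0 0.001 1; -0.001 0.004 0.17 0 0 0.001 1; -0.001 0.004 0.178 0 0 0.001 1; -0.001 0.004 0.178 0 0 0.001 1; -0.001 0.004 0.178 0 0 0.001 1; -0.001 0.004 0.178 0 0 0.001 1")

```text
clock: 20.15
eef_pos: [526.9, -30.2, 93.4]
tool_rot: [3.141, -0.001, 0.098]
force: [0.3, -0.3, -2.1]
width: 59.0
gripper_force: 65.0
```

```bash
python3 go.py pC:-0.5
```

```text
pC -0.5 shift [ 0.0003 -0.0046  0.0231] turn [ 0.0001 -0.0008 -0.0012] | pos [526.9 -30.2  93.4] rot [ 3.141e+00 -1.000e-03  9.800e-02] F [ 0.3 -0.3 -2.1] w 59.0 g 65.0 t 20.15 q [-0.05  0.69  0.08  1.99 -0.12  0.47 -1.36]
```

move_arm(rows="0 -0.003 0.004 0 0 -0.001 1; 0 -0.004 0.008 0 0 -0.001 1; 0 -0.004 0.012 0 0 -0.001 1; 0 -0.004 0.015 0 0 -0.001 1; 0 -0.004 0.018 0 0 -0.001 1; 0 -0.004 0.018 0 0 -0.001 1; 0 -0.004 0.018 0 0 -0.001 1")

```text
clock: 20.73
eef_pos: [526.3, -29.0, 87.4]
tool_rot: [3.142, 0.0, 0.1]
force: [0.7, 0.6, -2.6]
width: 59.1
gripper_force: 65.0
```

move_arm(rows="0 0 0.001 0 0 0 1; 0 0 0.002 0 0 0 1; 0 0 0.003 0 0 0 1; 0 0 0.003 0 0 0 1")

```text
clock: 21.07
eef_pos: [526.3, -29.0, 86.6]
tool_rot: [3.142, 0.0, 0.1]
force: [-0.0, 0.1, -1.0]
width: 59.0
gripper_force: 65.0
```

move_arm(rows="0.001 0 0.001 0 0 0 1; 0.001 0 0.002 0 0 0 1; 0.001 0 0.002 0 0 0 1")

```text
clock: 21.32
eef_pos: [526.7, -28.9, 86.0]
tool_rot: [3.142, -0.0, 0.1]
force: [-0.1, 0.5, -2.9]
width: 59.2
gripper_force: 65.0
```

move_arm(rows="0 0 0.001 0 0 0 1; 0 0 0.002 0 0 0 1; 0 0 0.003 0 0 0 1; 0 0 0.003 0 0 0 1")

```text
clock: 21.65
eef_pos: [526.7, -28.9, 85.2]
tool_rot: [3.142, -0.0, 0.1]
force: [-0.2, 0.1, -0.7]
width: 59.0
gripper_force: 65.2
```

move_arm(rows="0 0 0.001 0 0 0 1; 0 0 0.002 0 0 0 1; 0 0 0.003 0 0 0 1; 0 0 0.003 0 0 0 1")

```text
clock: 21.98
eef_pos: [526.8, -28.9, 84.6]
tool_rot: [-3.142, -0.0, 0.1]
force: [-1.1, 0.4, 3.9]
width: 58.8
gripper_force: 65.8
```

move_arm(rows="0 0 0 0 0 0 0.4; 0 0 0 0 0 0 -0.2; 0 0 0 0 0 0 -0.6; 0 0 0 0 0 0 -1; 0 0 0 0 0 0 -1; 0 0 0 0 0 0 -1; 0 0 0 0 0 0 -1")

```text
clock: 22.57
eef_pos: [526.5, -28.9, 84.1]
tool_rot: [-3.142, 0.0, 0.1]
force: [-1.2, 0.1, 0.1]
width: 85.7
gripper_force: 0.0
```

move_arm(rows="0 0 -0.03 0 0 0 -1; 0 0 -0.1 0 0 0 -1; 0 0 -0.2 0 0 0 -1; 0 0.08 -0.28 0 0 0 -1; 0 0.2 -0.3 0 0 0 -1; 0 0.33 -0.3 0 0 0 -1; 0 0.46 -0.3 0 0 0 -1; 0 0.58 -0.3 0 0 0 -1; 0 0.66 -0.3 0 0 0 -1; 0 0.7 -0.3 0 0 0 -1; 0 0.7 -0.3 0 0 0 -1")

```text
clock: 23.48
eef_pos: [547.0, -241.4, 174.7]
tool_rot: [3.139, -0.0, 0.095]
force: [0.4, -0.5, -0.6]
width: 85.6
gripper_force: 0.0
```

```bash
cat > chk.py <<'E'
from fit import *
T=snap("top","pics/t9.png");S=snap("side","pics/s9.png")
p=np.array([526.9,-28.8,1.671]); C=row(p,((-36,29),(0,29),(36,29),(-18,58),(18,58),(0,87)))
def tile(d,c,r,w,ov):
    x,y=c; s=w/(2*r); im=cv2.resize(cv2.cvtColor(d["img"],cv2.COLOR_RGB2BGR)[y-r:y+r,x-r:x+r],(w,w),interpolation=cv2.INTER_CUBIC)
    if ov:
      for P in C:
        q=proj(d,P); h=cv2.convexHull(q.astype(np.float32)).reshape(-1,2)
        for e in (q[:40],h): cv2.polylines(im,[np.int32((e-[x-r,y-r]+.5)*s)],True,(0,0,255),1)
    return im
cv2.imwrite("pics/v9.png",np.hstack([tile(T,(353,270),45,390,1),tile(S,(298,285),60,390,1)]))
print(read_state()["clock"])
E
python3 chk.py
```

```text
23.5833
```

View pics/v9.png

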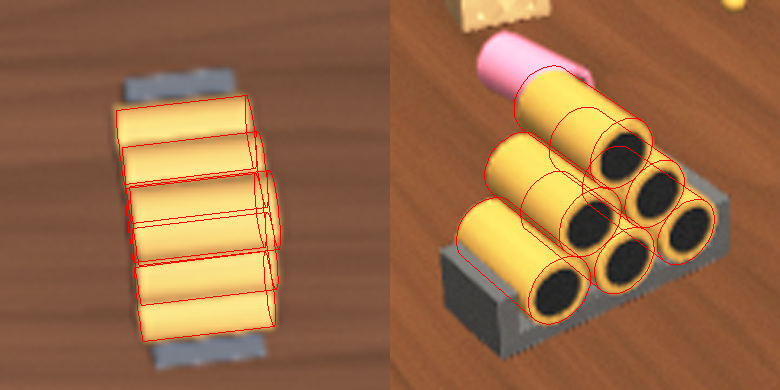

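All six sleeves match the target pyramid outlines to about 1–2 mm in both views, the pile is at rest and the gripper is clear. I'm handing in.

```bash
python3 -c "
from cell import *
print(finish_job())"
```

```text
the job is handed in; nothing more can be done
None
```

The pyramid is built and the job handed in at about 23.6 s, with all six sleeves matching their target outlines to about 1–2 mm in the final top and side pictures; no verdict came back.

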